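Shut off the culture air in the right order

TASK

The tube cultures are finished, so shut off their air at the valve manifold: with a fingertip, gently push down the green knob, then the yellow knob, and the red knob last, each well down so that it stays down. Leave the blue knob up, because it feeds the fish tank. Never push hard on any valve, and leave the glassware standing where it is.

Things in the scene. Friction and masses are not known exactly. Their poses are not given: they have to be found in the camera images.
- manifold: fixed aluminium air manifold rail, 75 mm (x) by 290 mm (y) by 30 mm high, bolted to the bench; origin at the centre of its underside, y along the rail. It stands in a different place and at a different yaw (up to about 0.35 rad) each time. Four valve modules sit in a row on it, 68 mm apart, in any order of colours.
- green_valve: fixed grey valve housing with green trim on the rail, 50 x 54 mm and 30 mm high (38 mm with its steel collar); origin at the centre of its underside, 30 mm above the bench. It carries the green knob.
- green_cap (a point): centre of the flat top of the green knob: a soft sprung pad, 30 mm across, standing 12 mm out of a rigid head 36 mm across and 8 mm thick, all green. It lies about 102 mm above the bench when the knob is up and 90 mm when it is fully down and let go; it moves with the knob. Under a finger the pad gives about 0.7 mm per newton (up to 10 mm) and springs back.
- green_knob (a joint): how far the green knob is pushed straight down, in m: 0 = up (valve open), 0.012 = against its stop (valve shut); it counts as shut from 0.006. It starts at 0 to 0.0015, slides with a friction of about 3 N (so the pad first gives about 2 mm), has no return spring and stays where it is left.
- yellow_valve: fixed grey valve housing with yellow trim on the rail, 50 x 54 mm and 30 mm high (38 mm with its steel collar); origin at the centre of its underside, 30 mm above the bench. It carries the yellow knob.
- yellow_cap (a point): centre of the flat top of the yellow knob: a soft sprung pad, 30 mm across, standing 12 mm out of a rigid head 36 mm across and 8 mm thick, all yellow. It lies about 102 mm above the bench when the knob is up and 90 mm when it is fully down and let go; it moves with the knob. Under a finger the pad gives about 0.7 mm per newton (up to 10 mm) and springs back.
- yellow_knob (a joint): how far the yellow knob is pushed straight down, in m: 0 = up (valve open), 0.012 = against its stop (valve shut); it counts as shut from 0.006. It starts at 0 to 0.0015, slides with a friction of about 3 N (so the pad first gives about 2 mm), has no return spring and stays where it is left.
- red_valve: fixed grey valve housing with red trim on the rail, 50 x 54 mm and 30 mm high (38 mm with its steel collar); origin at the centre of its underside, 30 mm above the bench. It carries the red knob.
- red_cap (a point): centre of the flat top of the red knob: a soft sprung pad, 30 mm across, standing 12 mm out of a rigid head 36 mm across and 8 mm thick, all red. It lies about 102 mm above the bench when the knob is up and 90 mm when it is fully down and let go; it moves with the knob. Under a finger the pad gives about 0.7 mm per newton (up to 10 mm) and springs back.
- red_knob (a joint): how far the red knob is pushed straight down, in m: 0 = up (valve open), 0.012 = against its stop (valve shut); it counts as shut from 0.006. It starts at 0 to 0.0015, slides with a friction of about 3 N (so the pad first gives about 2 mm), has no return spring and stays where it is left.
- blue_valve: fixed grey valve housing with blue trim on the rail, 50 x 54 mm and 30 mm high (38 mm with its steel collar); origin at the centre of its underside, 30 mm above the bench. It carries the blue knob.
- blue_cap (a point): centre of the flat top of the blue knob: a soft sprung pad, 30 mm across, standing 12 mm out of a rigid head 36 mm across and 8 mm thick, all blue. It lies about 102 mm above the bench when the knob is up and 90 mm when it is fully down and let go; it moves with the knob. Under a finger the pad gives about 0.7 mm per newton (up to 10 mm) and springs back.
- blue_knob (a joint): how far the blue knob is pushed straight down, in m: 0 = up (valve open), 0.012 = against its stop (valve shut); it counts as shut from 0.006. It starts at 0 to 0.0015, slides with a friction of about 3 N (so the pad first gives about 2 mm), has no return spring and stays where it is left.
- dish: loose lidded glass Petri dish, 90 mm across, 16 mm high, in front of the manifold; origin at the centre of its underside. Bystander.
- dish_stack: loose stack of four glass Petri dishes (one piece), 90 mm across, 64 mm high, off the manifold's +y end; origin at the centre of its underside. Bystander.
- jar: loose glass jar with a green cap, 54 mm across, 100 mm high, behind the manifold; origin at the centre of its underside. Bystander; its green cap is no knob.
- flask: loose conical flask with a white stopper, 80 mm across at the foot, 118 mm high, behind the manifold; origin at the centre of its underside. Bystander.
- beaker: loose open glass beaker, 60 mm across, 75 mm high, off the manifold's -y end; origin at the centre of its underside. Bystander.

How it is judged:
By the outcome, as a careful person would: the job done as asked, in the order asked, and still so for the second after the job is handed in, with the robot touching nothing.
It also fails if it takes over 46 s, if anything falls off the work surface, if the arm or the gripper's body presses on something with over 40 N, if the wrist force passes 120 N, or if a joint passes its speed limit or range.

ROBOT

A 6-joint arm with a two-finger parallel gripper is mounted at the origin on the work surface. World frame = base frame: x ahead of the robot, y to its left, z up, the work surface at z = 0. Lengths are in m, angles in degrees, forces in N, time in s.
With the tool pointing down it reaches from about 0.25 to 0.725 m from the base axis. Payload 9.7 kg.
Tool frame: the origin (TCP) lies at the very end of the fingers, on their centre line; the grasp point (between the pads) lies 19 mm behind it; z points along the fingers, y is the direction in which the jaws open and shut (so a half turn about z gives the same grasp; the last joint's range is limited). The gripper opens to 85 mm and grips with 20 to 120 N. Pads are 22 mm wide; open, the fingers measure 114 mm over their backs; the gripper's body (76 mm by 85 mm) begins 54 mm behind the grasp point. The pads swing forward as they close: fully open they stand 13 mm farther back than shut.
Start: joints at [0, 4.979, 10.078, 95.1, 0, 90], TCP at [0.55, -0, 0.231] pointing down, gripper open.
Joint ranges: [-179.16, 179.16], [-48.56, 103.87], [-65.8, 70.77], [-126.05, 130.52], [-82.76, 87.17], [-180, 180]. Speed limits (degrees/s): [127.2, 127.2, 147.25, 180, 180, 180].

INTERFACE

Orientations are given as [roll, pitch, yaw] about the fixed x, y, z axes, in that order (R = Rz(yaw) Ry(pitch) Rx(roll)).
In Python, from workcell import bot, camera, ticket gives the robot as it stands.
- The arm moves only by the shell command python3 -m jog 'ROWS' [FORCE]. ROWS is a JSON object of lists of equal length, an entry for each row: "turn": the turn, a rotation vector about the world's x, y, z each as a share of 8 degrees, from -1 to 1, a list of three; "delta_pos": the shift along the world's x, y, z each as a share of 50 mm, from -1 to 1, a list of three; "hand": the opening, from -1 (shut) to 1 (fully open). A call has exactly 10 rows; each row shifts and turns the commanded pose from where the row before left it; what a row does not reach is not made up. A row lasts 1/10 s, in which the tool goes at most 50 mm and 8.59 degrees, less where a joint would pass 70% of its speed; a pose out of reach is approached as far as the arm can. A call with a number of a shift or a turn outside -1 to 1 is refused whole. A call with a gripper value outside its range is refused whole. The fingers move at their own pace and stop on an object; FORCE is the grip in N (left out, the last holds). Time passes only in rows, so rows that do not move let the fingers close, or fill a call up. It gives the time, the measured TCP pose, the force and the opening at its end, in the units of the state.
- bot.get_obs(): the state, without advancing time (a new reading comes with each control period).
- camera(name): name is "scene" or "side" or "wrist"; returns a dict with "frame" (384x512x3 uint8, red, green, blue), "range_z" (384x512 float32, m along the optical axis (not along the pixel's ray), 0 where there is no reading), "fx", "fy", "cx", "cy" (pixels), "k1" (the pictures are not rectified: a ray, as slopes to the right and down, at radius r is drawn at 1 + k1 r^2 times it, then the intrinsics apply), "extrinsics" (4x4, takes a point from world to camera coordinates); the wrist camera has in their place "mount" (4x4, takes a point from camera to tool coordinates, whose origin is the TCP and whose axes are the flange's). Camera axes: x right, y up, looking along -z (the intrinsics and any distortion apply to the point x, -y, -z); pixel columns grow to the right and rows downward; lengths in m; the calibration is good to about 2 mm. A picture is of the moment at which its call begins: read the wrist's pose just before it.
- ticket.job_done(): hands the job in, once; it reports no verdict.
The state is a dict: "time": time; "q": joint angles; "qd": joint speeds; "joint_efforts": joint torques, N m; "ee_pos": TCP position; "tcp_rot": TCP orientation; "wrist_force": force on the tool from outside, world axes, zero at the start; "torque": the same for the moment, N m; "opening": finger opening in m.
Only numpy, scipy, OpenCV 4.12 (cv2) and the standard library are available. Lean on these libraries where they do the work, as an engineer would, in place of code of your own. Each camera call takes 0.05 s, during which the arm holds its last target.

## Working session

There is one attempt and no reset: what is moved stays moved. The work goes in short steps, Python scripts to look and compute and a shell command to move; the robot and the scene stay as the last step left them, time stands still between calls to the robot, and variables do not carry over. Pictures are saved under pics/ and viewed, and the job is handed in when it is done.

```bash
ls; mkdir -p pics; python3 - <<'E'
from workcell import bot,camera
import cv2,numpy as np
o=bot.get_obs();print({k:np.round(v,4) for k,v in o.items()})
for n in("scene","side"):
    c=camera(n);cv2.imwrite(f"pics/{n}0.png",c["frame"][:,:,::-1]);np.savez(f"{n}0.npz",**c)
    print(n,c["fx"],c["cx"],c["cy"],c["k1"],np.round(c["extrinsics"],3).tolist())
E
```

```text
pics
{'time': np.float64(0.0), 'q': array([-4.00000e-04,  5.01150e+00,  1.00345e+01,  9.51008e+01,
        1.50000e-03,  9.00015e+01]), 'qd': array([ 0.0191,  0.069 ,  0.0301, -0.0191,  0.0339,  0.0896]), 'joint_efforts': array([ 8.00000e-04, -5.20392e+01,  4.64803e+01,  1.64000e-02,
        0.00000e+00, -1.00000e-04]), 'ee_pos': array([0.5498, 0.    , 0.2306]), 'tcp_rot': array([-1.799222e+02, -1.500000e-03,  8.999810e+01]), 'wrist_force': array([-0.5999,  0.9354, -0.4318]), 'torque': array([-0.006 , -0.0376, -0.0293]), 'opening': np.float64(0.0855)}
scene 435.96440782337686 261.7155747403342 188.11537221205617 -0.08569966674999047 [[0.876, 0.481, -0.015, -0.504], [-0.377, 0.705, 0.6, 0.118], [0.299, -0.52, 0.8, -1.343], [0.0, 0.0, 0.0, 1.0]]
side 418.7744901032266 256.3042095554502 196.3063346965821 0.04291829752024484 [[0.996, -0.084, 0.008, -0.563], [0.051, 0.673, 0.738, -0.113], [-0.067, -0.735, 0.675, -0.922], [0.0, 0.0, 0.0, 1.0]]
```

View pics/scene0.png

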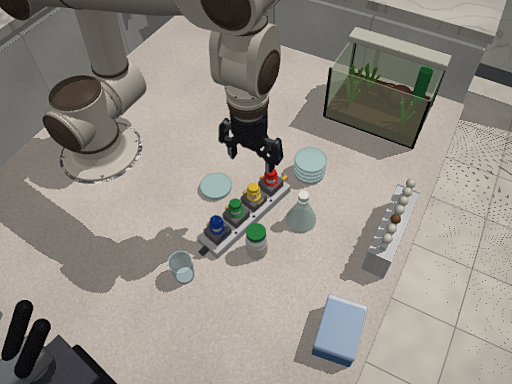

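View pics/side0.png

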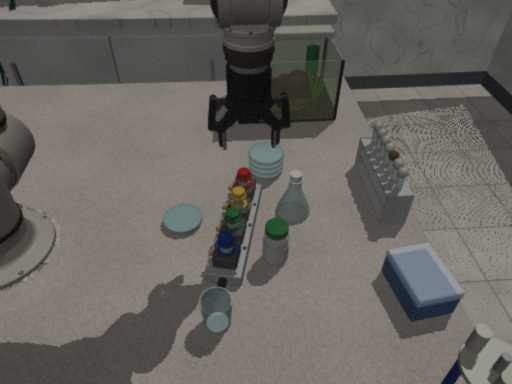

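The scene view shows the knobs in a row: blue at (217,225), green (235,208), yellow (254,192) and red (271,176). The green jar cap is separate, at (256,232). The side view shows the same order, with blue at (227,243) and red at (244,178).

```bash
cat >h.py <<'E'
import numpy as np,cv2
def rays(c,uv):
    K=np.array([[c["fx"],0,c["cx"]],[0,c["fy"],c["cy"]],[0,0,1]],float)
    p=cv2.undistortPoints(np.asarray(uv,float).reshape(-1,1,2),K,np.array([float(c["k1"]),0,0,0])).reshape(-1,2)
    return np.c_[p[:,0],-p[:,1],-np.ones(len(p))]
def w2c(c,T=None): return np.linalg.inv(c["extrinsics"]) if T is None else T
def pts(c,uv,d,T=None):
    T=w2c(c,T);return (rays(c,uv)*np.asarray(d)[:,None])@T[:3,:3].T+T[:3,3]
def plane(c,uv,z,T=None):
    T=w2c(c,T);r=rays(c,uv)@T[:3,:3].T;o=T[:3,3];return o+r*((z-o[2])/r[:,2])[:,None]
H={"green":(45,80),"yellow":(20,34),"red":(0,8),"blue":(105,130)}
def masks(c):
    hsv=cv2.cvtColor(c["frame"],cv2.COLOR_RGB2HSV);out={}
    for k,(a,b) in H.items():
        m=cv2.inRange(hsv,(a,120,60),(b,255,255))
        if k=="red": m|=cv2.inRange(hsv,(172,120,60),(180,255,255))
        out[k]=m
    return out
E
python3 - <<'E'
from h import *
for n in("scene","side"):
    c=dict(np.load(f"{n}0.npz"))
    for k,m in masks(c).items():
        N,L,S,C=cv2.connectedComponentsWithStats(m)
        for i in range(1,N):
            if S[i,4]<60: continue
            v,u=np.nonzero(L==i);d=c["range_z"][v,u];ok=d>0
            P=pts(c,np.c_[u,v][ok],d[ok])
            if not(.25<P[:,0].mean()<.75 and abs(P[:,1].mean())<.35):continue
            t=P[P[:,2]>.096]
            print(n,k,S[i].tolist(),"zmax %.3f"%np.percentile(P[:,2],95),len(t),np.round((t.min(0)+t.max(0))/2,4) if len(t) else"",np.round(t.mean(0),4) if len(t) else"",np.round(np.ptp(t,axis=0),3) if len(t) else"")
    im=cv2.cvtColor(c["frame"],cv2.COLOR_RGB2BGR)[150:270,170:320];cv2.imwrite(f"pics/{n}_crop.png",cv2.resize(im,None,fx=5,fy=5,interpolation=2))
E
```

```text
scene green [229, 199, 14, 19, 173] zmax 0.101 77 [ 0.5143 -0.03    0.0995] [ 0.5153 -0.0302  0.0991] [0.027 0.028 0.007]
scene green [246, 223, 20, 19, 272] zmax 0.101 238 [ 0.6014 -0.0769  0.0996] [ 0.6018 -0.0772  0.0985] [0.046 0.048 0.007]
scene yellow [244, 183, 17, 18, 195] zmax 0.101 80 [0.5293 0.0367 0.0996] [0.5308 0.0363 0.099 ] [0.027 0.028 0.007]
scene red [262, 169, 16, 17, 143] zmax 0.102 42 [0.5733 0.0514 0.1739] [0.5586 0.0847 0.1203] [0.065 0.127 0.155]
scene blue [209, 216, 16, 19, 194] zmax 0.101 84 [ 0.5005 -0.0959  0.0994] [ 0.4998 -0.0966  0.0993] [0.026 0.029 0.007]
side green [226, 207, 13, 10, 95] zmax 0.103 95 [ 0.5116 -0.0283  0.101 ] [ 0.5119 -0.0296  0.101 ] [0.025 0.029 0.004]
side green [266, 219, 22, 16, 289] zmax 0.102 288 [ 0.5986 -0.0763  0.1003] [ 0.5986 -0.0773  0.1004] [0.043 0.044 0.005]
side yellow [230, 186, 17, 24, 250] zmax 0.103 107 [0.5272 0.034  0.1006] [0.5273 0.0334 0.1008] [0.026 0.026 0.009]
side red [236, 168, 16, 21, 205] zmax 0.102 89 [0.5434 0.1028 0.1   ] [0.5433 0.1005 0.1005] [0.026 0.027 0.007]
```

View pics/scene_crop.png

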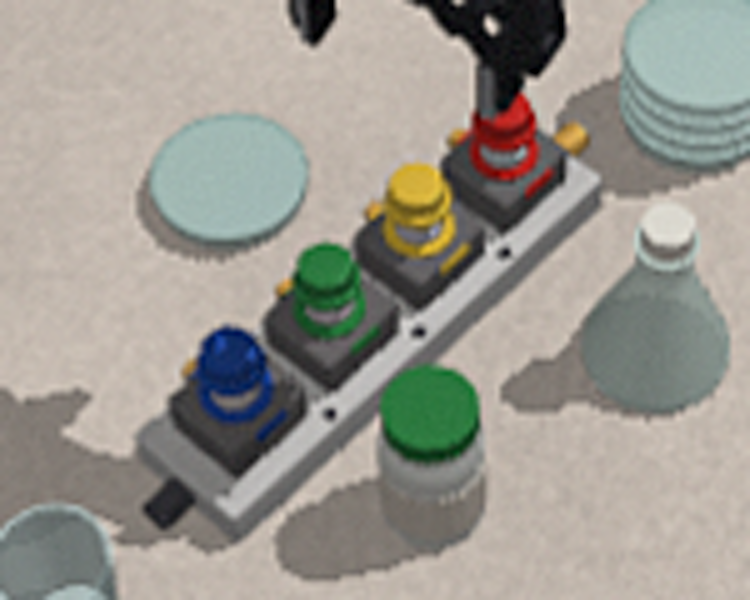

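View pics/side_crop.png

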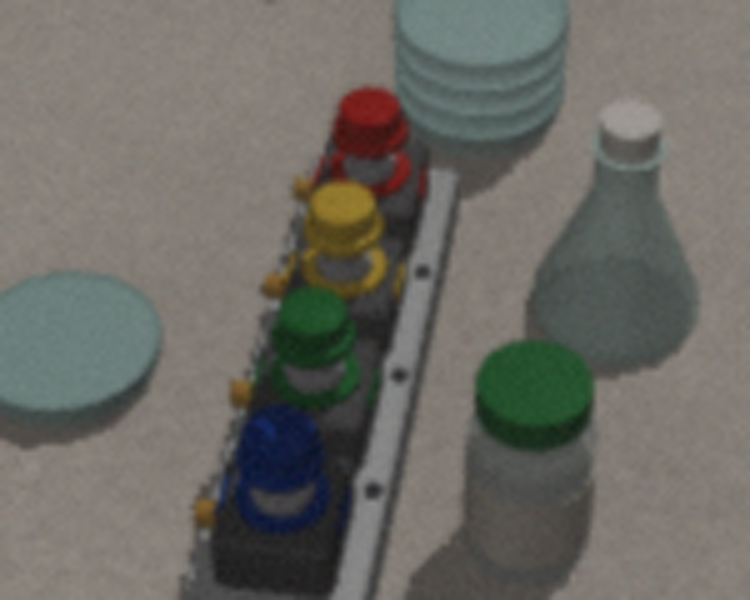

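```bash
python3 -m jog '{"turn":[[0,0,0],[0,0,0],[0,0,0],[0,0,0],[0,0,0],[0,0,0],[0,0,0],[0,0,0],[0,0,0],[0,0,0]],"delta_pos":[[-0.148,-0.118,-0.28],[-0.148,-0.118,-0.28],[-0.148,-0.118,-0.28],[-0.148,-0.118,-0.28],[-0.148,-0.118,-0.28],[0,0,0],[0,0,0],[0,0,0],[0,0,0],[0,0,0]],"hand":[-1,-1,-1,-1,-1,-1,-1,-1,-1,-1]}' 20
python3 - <<'E'
from h import *
from workcell import bot,camera
from scipy.spatial.transform import Rotation as R
o=bot.get_obs();print(o["time"],o["ee_pos"],o["wrist_force"],o["opening"],o["tcp_rot"])
c=camera("wrist")
Tw=np.eye(4);Tw[:3,:3]=R.from_euler("xyz",o["tcp_rot"],degrees=True).as_matrix();Tw[:3,3]=o["ee_pos"]
T=Tw@c["mount"]
cv2.imwrite("pics/wrist1.png",c["frame"][:,:,::-1])
for k,m in masks(c).items():
    N,L,S,C=cv2.connectedComponentsWithStats(m)
    for i in range(1,N):
        if S[i,4]<150: continue
        v,u=np.nonzero(L==i);d=c["range_z"][v,u];ok=d>0
        P=pts(c,np.c_[u,v][ok],d[ok],T);t=P[(P[:,2]>.096)&(P[:,2]<.106)]
        if len(t)>20: print(k,S[i].tolist(),len(t),np.round((t.min(0)+t.max(0))/2,4),np.round(t.mean(0),4),np.round(np.ptp(t,axis=0),3))
c=camera("side");cv2.imwrite("pics/side1.png",cv2.resize(c["frame"][130:280,150:320,::-1],None,fx=4,fy=4,interpolation=2))
E
```

```text
time: 1.1
ee_pos: [0.5134, -0.0293, 0.1617]
tcp_rot: [180.0, 0.0, 90.0]
wrist_force: [0.4, -0.1, 0.4]
opening: -0.0002
1.1 [ 0.5134334  -0.02933355  0.16171702] [ 0.35782108 -0.13826252  0.43177813] -0.00015783331785331666 [1.79961768e+02 1.13267045e-03 9.00132128e+01]
green [229, 170, 48, 59, 2211] 1325 [ 0.5128 -0.0276  0.0991] [ 0.5129 -0.0261  0.0999] [0.029 0.03  0.006]
green [336, 234, 65, 61, 3055] 2693 [ 0.5998 -0.0747  0.0989] [ 0.599  -0.0733  0.0994] [0.047 0.047 0.006]
yellow [249, 80, 55, 56, 2422] 1758 [0.5288 0.0382 0.0998] [0.5285 0.0388 0.1004] [0.029 0.029 0.007]
red [271, 0, 62, 39, 1867] 839 [0.5448 0.0954 0.0994] [0.5442 0.0958 0.1   ] [0.029 0.012 0.007]
blue [211, 245, 29, 48, 475] 72 [ 0.4863 -0.0879  0.0986] [ 0.4866 -0.0872  0.0989] [0.007 0.012 0.005]
```

View pics/wrist1.png

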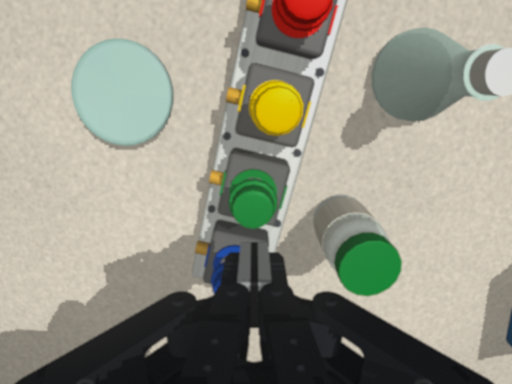

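View pics/side1.png

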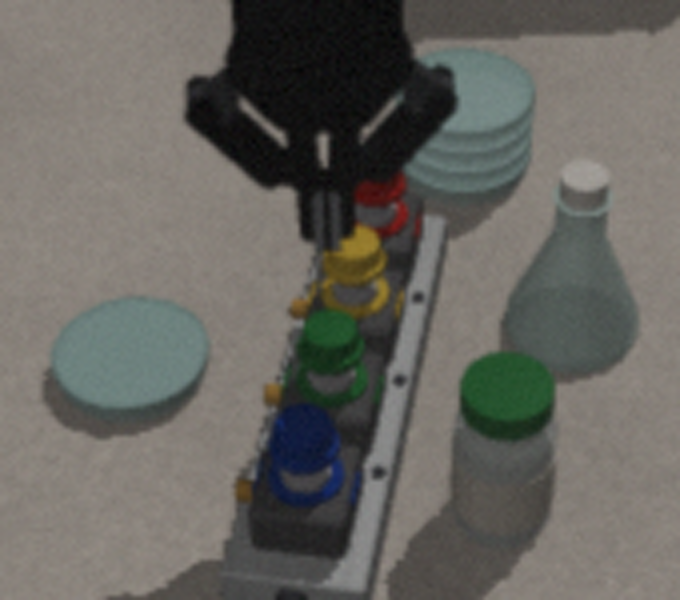

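The wrist view shows the shut fingertips at about (255,250), with the green knob ahead at (252,195) and yellow at (276,107). All three cameras agree within about 3 mm, and the 68 mm spacing holds. Next I press green.

```bash
python3 -m jog '{"turn":[[0,0,0],[0,0,0],[0,0,0],[0,0,0],[0,0,0],[0,0,0],[0,0,0],[0,0,0],[0,0,0],[0,0,0]],"delta_pos":[[0,0.02,-0.28],[0,0,-0.28],[0,0,-0.28],[0,0,-0.24],[0,0,-0.06],[0,0,-0.04],[0,0,-0.04],[0,0,-0.04],[0,0,-0.04],[0,0,0]],"hand":[-1,-1,-1,-1,-1,-1,-1,-1,-1,-1]}'
```

```text
time: 2.2
ee_pos: [0.5132, -0.0285, 0.0965]
tcp_rot: [180.0, 0.0, 90.0]
wrist_force: [-0.2, 0.1, 1.5]
opening: -0.0001
```

```bash
python3 -m jog '{"turn":[[0,0,0],[0,0,0],[0,0,0],[0,0,0],[0,0,0],[0,0,0],[0,0,0],[0,0,0],[0,0,0],[0,0,0]],"delta_pos":[[0,0,-0.04],[0,0,-0.04],[0,0,-0.04],[0,0,-0.04],[0,0,0],[0,0,0],[0,0,0],[0,0,0],[0,0,0],[0,0,0]],"hand":[-1,-1,-1,-1,-1,-1,-1,-1,-1,-1]}'; python3 -c "
from workcell import bot,camera
import cv2
print(bot.get_obs()['wrist_force'])
c=camera('side');cv2.imwrite('pics/side2.png',cv2.resize(c['frame'][130:280,150:320,::-1],None,fx=4,fy=4,interpolation=2));print(bot.get_obs()['wrist_force'])"
```

```text
time: 3.2
ee_pos: [0.5131, -0.0285, 0.0884]
tcp_rot: [180.0, 0.0, 90.0]
wrist_force: [0.7, -0.4, 2.5]
opening: -0.0001
[ 0.74471271 -0.42864692  2.50253506]
[1.10553122 0.51004156 1.85357118]
```

View pics/side2.png

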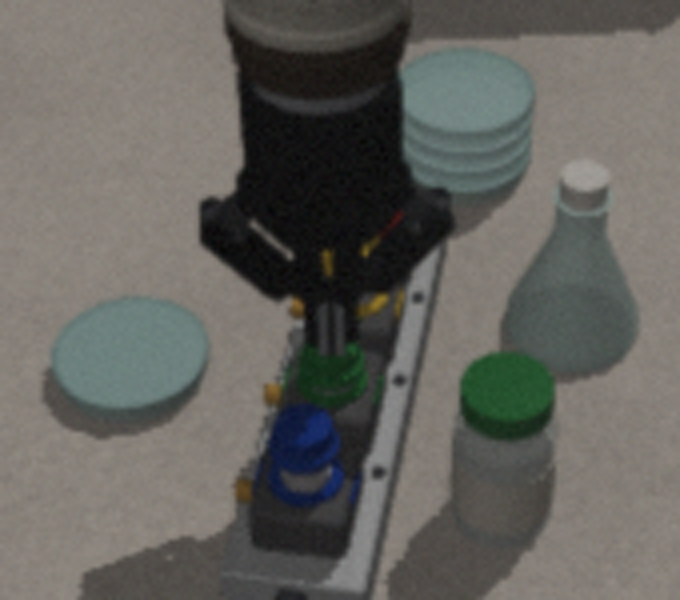

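Green's head is now down near its collar, at about 2 N. I'll rise, move over yellow and check.

```bash
python3 -m jog '{"turn":[[0,0,0],[0,0,0],[0,0,0],[0,0,0],[0,0,0],[0,0,0],[0,0,0],[0,0,0],[0,0,0],[0,0,0]],"delta_pos":[[0,0,0.3],[0,0,0.5],[0,0,0.3],[0.078,0.33,0],[0.078,0.33,0],[0.078,0.33,0],[0.078,0.33,0],[0,0,0],[0,0,0],[0,0,0]],"hand":[-1,-1,-1,-1,-1,-1,-1,-1,-1,-1]}'
cat > look.py <<'E'
from h import *
import sys
from workcell import bot,camera
from scipy.spatial.transform import Rotation as R
o=bot.get_obs();print(o["time"],o["ee_pos"],o["wrist_force"])
for n in("wrist","side","scene"):
  c=camera(n);T=None
  if n=="wrist":
    Tw=np.eye(4);Tw[:3,:3]=R.from_euler("xyz",o["tcp_rot"],degrees=True).as_matrix();Tw[:3,3]=o["ee_pos"];T=Tw@c["mount"]
  f=c["frame"] if n=="wrist" else cv2.resize(c["frame"][130:280,150:320],None,fx=4,fy=4,interpolation=2)
  cv2.imwrite(f"pics/{n}_{sys.argv[1]}.png",f[:,:,::-1])
  for k,m in masks(c).items():
    N,L,S,C=cv2.connectedComponentsWithStats(m)
    for i in range(1,N):
        if S[i,4]<60: continue
        v,u=np.nonzero(L==i);d=c["range_z"][v,u];ok=d>0
        P=pts(c,np.c_[u,v][ok],d[ok],T);P=P[(P[:,2]>.06)&(P[:,2]<.11)&(abs(P[:,0]-.52)<.06)]
        if len(P)<20: continue
        z=np.percentile(P[:,2],90);t=P[P[:,2]>z-.004]
        print(n,k,len(P),"ztop %.4f"%z,np.round((t.min(0)+t.max(0))/2,4),np.round(np.ptp(t,axis=0),3))
E
python3 look.py 3
```

```text
time: 4.25
ee_pos: [0.5284, 0.037, 0.1434]
tcp_rot: [-180.0, 0.0, 90.0]
wrist_force: [0.0, -0.4, 0.7]
opening: 0.0
4.25 [0.52844765 0.03696347 0.14343529] [ 0.03331435 -0.42499282  0.748213  ]
wrist green 245 ztop 0.0840 [ 0.5012 -0.0214  0.084 ] [0.005 0.009 0.007]
wrist yellow 2746 ztop 0.1010 [0.5287 0.0389 0.0998] [0.029 0.029 0.006]
wrist red 2829 ztop 0.1012 [0.5446 0.1046 0.0999] [0.029 0.029 0.005]
side yellow 247 ztop 0.1021 [0.5274 0.0343 0.1015] [0.026 0.027 0.006]
side red 147 ztop 0.1013 [0.5479 0.1001 0.1003] [0.017 0.025 0.005]
side blue 216 ztop 0.1023 [ 0.4963 -0.0957  0.1015] [0.026 0.027 0.006]
scene green 159 ztop 0.0890 [ 0.5153 -0.0297  0.0885] [0.025 0.028 0.007]
scene yellow 173 ztop 0.1006 [0.5314 0.0361 0.1004] [0.028 0.028 0.006]
scene red 161 ztop 0.1003 [0.546  0.102  0.0996] [0.026 0.029 0.006]
scene blue 186 ztop 0.1002 [ 0.4983 -0.0961  0.0996] [0.028 0.028 0.007]
```

Green's top has dropped about 11.5 mm (the scene camera puts it at 0.089). Yellow is next.

```bash
python3 -m jog '{"turn":[[0,0,0],[0,0,0],[0,0,0],[0,0,0],[0,0,0],[0,0,0],[0,0,0],[0,0,0],[0,0,0],[0,0,0]],"delta_pos":[[0,0,-0.3],[0,0,-0.3],[0,0,-0.14],[0,0,-0.05],[0,0,-0.05],[0,0,-0.05],[0,0,-0.05],[0,0,-0.05],[0,0,-0.05],[0,0,-0.05]],"hand":[-1,-1,-1,-1,-1,-1,-1,-1,-1,-1]}'
python3 -m jog '{"turn":[[0,0,0],[0,0,0],[0,0,0],[0,0,0],[0,0,0],[0,0,0],[0,0,0],[0,0,0],[0,0,0],[0,0,0]],"delta_pos":[[0,0,0],[0,0,0],[0,0,0.3],[0,0,0.5],[0,0,0.3],[0.078,0.325,0],[0.078,0.325,0],[0.078,0.325,0],[0.078,0.325,0],[0,0,0]],"hand":[-1,-1,-1,-1,-1,-1,-1,-1,-1,-1]}'
python3 look.py 4
```

```text
time: 5.4
ee_pos: [0.5287, 0.0375, 0.0888]
tcp_rot: [180.0, -0.0, 90.0]
wrist_force: [-2.2, -0.3, 3.0]
opening: -0.0
time: 6.4
ee_pos: [0.5442, 0.105, 0.1427]
tcp_rot: [-179.9, -0.0, 90.1]
wrist_force: [0.1, 0.4, 0.4]
opening: 0.0001
6.4 [0.54424595 0.10498528 0.14274963] [0.14197848 0.37892643 0.44258536]
wrist yellow 263 ztop 0.0825 [0.5175 0.046  0.0829] [0.006 0.008 0.009]
wrist red 2700 ztop 0.1009 [0.5445 0.1056 0.0998] [0.029 0.028 0.006]
side green 95 ztop 0.0916 [ 0.5113 -0.0288  0.0907] [0.025 0.03  0.006]
side yellow 247 ztop 0.0909 [0.5272 0.0365 0.0897] [0.027 0.029 0.005]
side red 223 ztop 0.1020 [0.5435 0.1016 0.1012] [0.026 0.027 0.006]
side blue 195 ztop 0.1026 [ 0.4962 -0.095   0.1013] [0.026 0.028 0.005]
scene green 164 ztop 0.0896 [ 0.5147 -0.0301  0.0885] [0.027 0.03  0.006]
scene yellow 167 ztop 0.0889 [0.5312 0.0363 0.0881] [0.026 0.029 0.006]
scene red 158 ztop 0.1007 [0.5462 0.1023 0.0998] [0.026 0.027 0.006]
scene blue 184 ztop 0.1001 [ 0.4984 -0.096   0.1001] [0.026 0.027 0.007]
```

Yellow is down, and green has stayed down. Red comes next, followed by a retreat straight up.

```bash
python3 -m jog '{"turn":[[0,0,0],[0,0,0],[0,0,0],[0,0,0],[0,0,0],[0,0,0],[0,0,0],[0,0,0],[0,0,0],[0,0,0]],"delta_pos":[[0,-0.04,-0.3],[0,0,-0.3],[0,0,-0.14],[0,0,-0.05],[0,0,-0.05],[0,0,-0.05],[0,0,-0.05],[0,0,-0.05],[0,0,-0.05],[0,0,-0.04]],"hand":[-1,-1,-1,-1,-1,-1,-1,-1,-1,-1]}'
python3 -m jog '{"turn":[[0,0,0],[0,0,0],[0,0,0],[0,0,0],[0,0,0],[0,0,0],[0,0,0],[0,0,0],[0,0,0],[0,0,0]],"delta_pos":[[0,0,0],[0,0,0],[0,0,0.3],[0,0,0.5],[0,0,0.5],[0,0,0.5],[0,0,0.5],[0,0,0.3],[0,0,0],[0,0,0]],"hand":[-1,-1,-1,-1,-1,-1,-1,-1,-1,-1]}'
python3 look.py 5
```

```text
time: 7.55
ee_pos: [0.5443, 0.1005, 0.0897]
tcp_rot: [180.0, 0.0, 90.0]
wrist_force: [-1.0, -1.7, 3.7]
opening: 0.0001
time: 8.55
ee_pos: [0.5443, 0.1006, 0.2199]
tcp_rot: [180.0, -0.0, 90.0]
wrist_force: [-0.8, 0.6, -0.5]
opening: 0.0003
8.55 [0.54432916 0.10063864 0.21987588] [-0.79524087  0.6277514  -0.51344904]
wrist green 171 ztop 0.0782 [ 0.5026 -0.0195  0.0801] [0.012 0.016 0.012]
wrist yellow 997 ztop 0.0896 [0.5283 0.0414 0.0883] [0.028 0.024 0.005]
wrist red 1315 ztop 0.0910 [0.5442 0.1052 0.0898] [0.028 0.028 0.006]
side green 91 ztop 0.0916 [ 0.5114 -0.0287  0.0906] [0.025 0.029 0.006]
side yellow 253 ztop 0.0908 [0.5272 0.0366 0.0897] [0.027 0.03  0.006]
side red 216 ztop 0.0919 [0.5434 0.101  0.0916] [0.026 0.029 0.006]
side blue 206 ztop 0.1023 [ 0.497  -0.0953  0.1009] [0.027 0.027 0.005]
scene green 159 ztop 0.0892 [ 0.5153 -0.0299  0.0881] [0.025 0.027 0.006]
scene yellow 169 ztop 0.0893 [0.5304 0.037  0.0885] [0.026 0.027 0.006]
scene red 157 ztop 0.0903 [0.5467 0.1017 0.0897] [0.027 0.029 0.007]
scene blue 183 ztop 0.1000 [ 0.4992 -0.0961  0.0995] [0.029 0.026 0.007]
```

View pics/side_5.png

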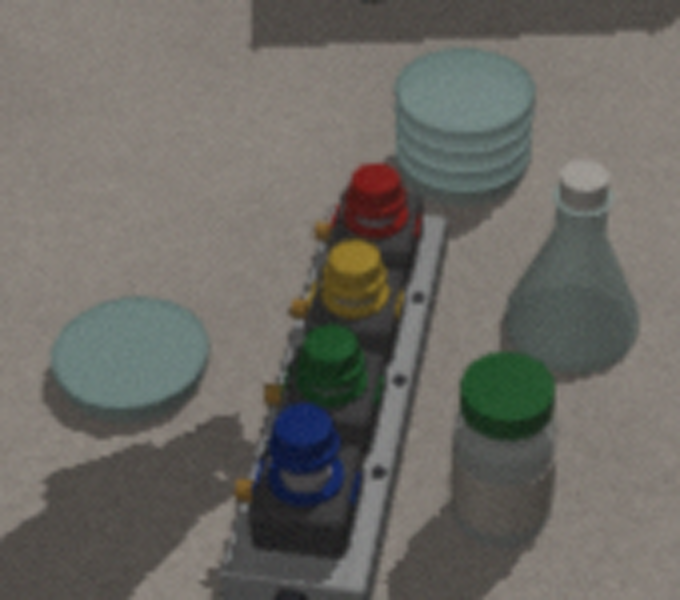

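The side view shows red at (377,195), yellow (355,275) and green (332,355), all down on their collars. Blue is still up at (305,435), and the glassware is where it was. I'm handing in.

```bash
python3 -c "
from workcell import ticket
print(ticket.job_done())"
```

```text
the job is handed in; nothing more can be done
None
```

I pushed the green, yellow and red knobs down in that order with the shut fingertips, then raised the arm clear and handed the job in at about 8.7 s.

- **Knobs:** in the last images the tops of all three sit at about 89–92 mm, which is 10–12 mm lower than at the start. Red went down slightly less than the other two, about 10 mm, well past the 6 mm that counts as shut. Blue is still up, at 100–102 mm.
- **Force:** the wrist force readings at the ends of the moves were at most about 4 N in total. They carry about 1 N of noise.
- **Glassware:** the dish, dish stack, flask and jar look unmoved in the side view. The beaker was outside that final crop, but the arm never went near it.
- **Disagreements:** the cameras differ by 1–4 mm on knob positions and 1–2 mm on heights, which changes none of these conclusions. From its last position the wrist camera saw only a sliver of green, so its low green reading (78 mm) isn't a valid height.

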